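Wedge a power-module casing tight in the microscope work holder

ROBOT

A 7-joint arm with a two-finger parallel gripper is mounted at the origin on the work surface. World frame = base frame: x ahead of the robot, y to its left, z up, the work surface at z = 0. Lengths are in m, angles in degrees, forces in N, time in s.
With the tool pointing down it reaches from about 0.4 to 0.9 m from the base axis. Payload 5.5 kg.
Tool frame: the origin (TCP) lies midway between the tips of the shut fingers; the grasp point (between the pads) lies 19 mm behind it; z points along the fingers, y is the direction in which the jaws open and shut (so a half turn about z gives the same grasp; the last joint's range is limited). The gripper opens to 85 mm and grips with 20 to 120 N. Pads are 22 mm wide; open, the fingers measure 114 mm over their backs; the gripper's body (76 mm by 85 mm) begins 54 mm behind the grasp point. The pads swing forward as they close: fully open they stand 13 mm farther back than shut.
Start: joints at [87.674, 28.699, -24.465, 88.831, 12.651, 65.22, -12.049], TCP at [0.194, -0.62, 0.231] pointing down, gripper open.
Joint ranges: [-164.97, 164.97], [-17.58, 116.51], [-87.97, 89.64], [11.32, 138.91], [-80.73, 260.73], [10.89, 115.49], [-147.41, 147.41]. Speed limits (degrees/s): [147.25, 147.25, 180, 180, 180, 180, 180].

INTERFACE

Orientations are given as [roll, pitch, yaw] about the fixed x, y, z axes, in that order (R = Rz(yaw) Ry(pitch) Rx(roll)).
In Python, from cell import arm, jaws, imaging, hand_in, status gives the robot as it stands. Calls block until the motion is done:
- arm.movep(position, orientation): joint-space move of the TCP to a pose.
- arm.move_l(position, attitude=None, vel=0.15, guard=None): straight line of the TCP; attitude=None keeps the orientation; vel is the mean speed in m/s. With guard (N) it stops when the force on the tool has changed by that much, and returns True; else False.
- arm.move_j(angles): joint-space move.
- jaws.release() and jaws.clamp(): open the fingers fully, or close them until they stop; the grip force is fixed at half the most.
- arm.sleep(seconds).
- arm.inverse_kinematics(position, orientation): joint angles nearest the present ones, or None.
- imaging.get_image(name): name is "side" or "top"; returns a dict with "img" (400x640x3 uint8, red, green, blue), "fx", "fy", "cx", "cy" (pixels), "dist" ([k1, k2, p1, p2, k3] as OpenCV has them; the pictures are not rectified), "R" (3x3) and "t" (3): a world point X has camera coordinates R X + t. Camera axes: x right, y down, z forward; pixel columns grow to the right and rows downward; lengths in m; the calibration is good to about 2 mm. A picture is of the moment at which its call begins. There is no depth.
A pose or a line that the arm cannot do raises arm.PlanningError and nothing moves.
- hand_in(): hands the job in, once; it reports no verdict.
Readings, each from a call of its own:
- status.get_time(): time.
- status.get_qpos(): joint angles.
- status.get_joint_velocities(): joint speeds.
- status.get_joint_efforts(): joint torques, N m.
- status.get_tcp_pos(): TCP position.
- status.get_ee_rot(): TCP orientation.
- status.get_wrist_force(): force on the tool from outside, world axes, zero at the start.
- status.get_moment(): the same for the moment, N m.
- status.get_width(): opening from 0.0 (shut) to 1.0 (fully open).
Only numpy, scipy, OpenCV 4.12 (cv2) and the standard library are available. Lean on these libraries where they do the work, as an engineer would, in place of code of your own. Each camera call takes 0.05 s, during which the arm holds its last target. There are 200 camera calls.

TASK

Lock the finned casing in the work holder for the microscope: pick up the mallet and tap the wedge in from its thick end. Start it with two light taps that leave the casing still loose, then keep tapping until the wedge no longer advances and the casing is clamped tight between the jaw and the end stop. Only the mallet may touch the wedge, not the gripper; afterwards lay the mallet flat on the bench top, clear of the work holder, let go, and leave the other bench things where they are.

Things in the scene. Friction and masses are not known exactly. Their poses are not given: they have to be found in the camera images.
- fixture: Work holder fixed to the bench, turned about the vertical: aluminium plate 240 (x) x 180 (y) x 12 mm, origin at the centre of its underside. Along its own x, from -x to +x: end stop bar, casing, sliding steel jaw (y -50 to +60 mm, top 44 mm above the bench), wedge, fixed dark fence bar (inner face x = +95 mm, 20 mm thick, y -60 to +60 mm, top 42 mm above the bench).
- jaw (a joint): Travel of the sliding jaw towards the casing (fixture's -x), m, 0 to 0.014. A light return spring (about 3 N) holds it against the wedge; it moves 0.14 mm per mm that the wedge goes in. The gap to casing and end stop differs each time (the jaw stops at about 6 to 11 mm of travel), so where the wedge becomes tight must be felt.
- end_stop: End stop: dark steel bar 20 (x) x 120 (y) x 30 mm bolted on the fixture plate on its -x side; origin at the centre of its underside (on the plate), axes as the fixture. Its +x face is what the casing is pressed against.
- wedge_butt (a point): Centre of the wedge's flat thick end (36 x 36 mm), the face to tap, 30 mm above the bench. Wooden wedge 150 mm long, 36 mm thick here and 15 mm at the other end, 36 mm high, standing on the plate between fence and jaw; this end sticks out on the holder's -y side. +y is the driving direction, thick end to thin end (parallel to the fixture's +y), z up.
- wedge_tip (a point): Centre of the wedge's thin end, 30 mm above the bench. At the start the casing is loose and the wedge has to go in by about 20 to 80 mm. At first it slides under a few N; once the jaw meets the casing its resistance rises steeply; it is tight when taps of about 15 to 25 N no longer move it. It is self-locking and does not spring back.
- casing_center (a point): Centre of the finned aluminium casing, 90 (x) x 100 (y) x 42 mm, about 0.45 kg, standing loose on the fixture plate between end stop and jaw, with a few mm of play at first.
- mallet_head (a point): Centre of the mallet's head, 20 mm above the bench as it lies flat. Head 40 (x) x 100 (y) x 40 (z) mm with a flat white striking face at each end, 50 mm from this point along its +y and -y. The wooden handle, 22 mm wide and 26 mm high, runs from the head along -x at the same height as this point, to a 30 mm wide, 40 mm high pommel 175 to 205 mm from this point. About 0.36 kg.
- jar: Bystander: amber jar, 64 mm across, 60 mm high; origin at the centre of its underside.
- dispenser: Bystander: clear pump dispenser bottle, 68 mm across, 134 mm high; origin at the centre of its underside.
- screwdriver: Bystander: screwdriver, 200 mm long, lying along its x; origin at the middle, on the bench.
Things that resemble listed ones, but are neither listed nor needed, are in the scene too. Leave any orange look-alike of the part that bears mallet_head alone.

How it is judged (in metres and radians):
On the way, in this order (a step that is already met when the one before it is completed fails the run):
1. the mallet taps the wedge a first time (contact force between mallet and wedge above 1 N).
2. the mallet is drawn off the wedge, with the casing still loose (contact force between mallet and wedge below 0.1 N and contact force between casing and jaw below 3 N), for 0.1 s.
3. the mallet taps the wedge a second time (contact force between mallet and wedge above 1 N).
4. the mallet is drawn off the wedge, with the casing still loose (all of step 2), for 0.1 s.
5. the mallet taps the wedge a third time (contact force between mallet and wedge above 1 N).
At the end, for the whole second after the job is handed in: The wedge presses on the jaw with more than 15 N, the casing is clamped with more than 12 N at jaw and end stop, and the mallet lies flat (within 0.15 rad), still, on the bench top (head centre below 26 mm), off the work holder and wedge (contact force between wedge and jaw above 15 N and contact force between casing and jaw above 12 N and contact force between casing and end_stop above 12 N and angle between mallet_head's own z axis and vertical below 0.15 rad and height (world z) of mallet_head below 0.026 m and contact force between mallet and fixture below 0.1 N and contact force between mallet and wedge below 0.1 N and linear speed of mallet below 0.02 m/s); the robot touches nothing.
It fails at once if the gripper or arm touches the wedge (contact force between any of the arm, the fingers and wedge above 0.5 N).
It fails at once if a bystander (jar, dispenser, screwdriver) is moved more than 20 mm (distance of any of jar, dispenser, screwdriver from where it was at the start of the episode above 0.02 m).
It also fails if it takes over 51 s, if anything falls off the work surface, if the arm or the gripper's body presses on something with over 40 N, if the wrist force passes 120 N, or if a joint passes its speed limit or range.

## Working session

There is one attempt and no reset: what is moved stays moved. The work goes in short steps, each a Python script; the robot and the scene stay as the last script left them, time stands still between calls to the robot, and variables do not carry over. Pictures are saved under pics/ and viewed, about 8 in all and at most 12, crops included, and the job is handed in when it is done.

```bash
mkdir -p pics; ls; python3 - <<'E'
from cell import arm,jaws,imaging,status
import cv2,numpy as np,pickle
for n in("top","side"):
    d=imaging.get_image(n); pickle.dump(d,open(f"{n}.pkl","wb")); cv2.imwrite(f"pics/{n}0.png",d["img"][:,:,::-1])
    R=np.array(d["R"]);print(n,d["fx"],d["fy"],d["cx"],d["cy"],d["dist"],"C",-R.T@np.array(d["t"]),R.round(2).tolist())
print(status.get_time(),status.get_ee_rot(),status.get_tcp_pos())
E
```

```text
pics
top 494.1034616659468 494.1034616659468 312.2979694591032 205.93394247344764 [-0.129604  0.        0.        0.        0.      ] C [ 0.16455184 -0.01835321  1.6936717 ] [[-0.02, -1.0, -0.0], [-0.99, 0.02, -0.17], [0.17, -0.0, -0.99]]
side 365.91607040863613 365.91607040863613 320.1273241256784 199.65071285068052 [-0.00987089  0.          0.          0.          0.        ] C [0.07828728 0.49296055 0.83089075] [[-0.82, -0.58, -0.01], [-0.45, 0.64, -0.62], [0.36, -0.5, -0.79]]
0.1 [-1.79901554e+02 -4.29265620e-03  1.74100536e+01] [ 0.19425032 -0.61964714  0.23037683]
```

View pics/top0.png

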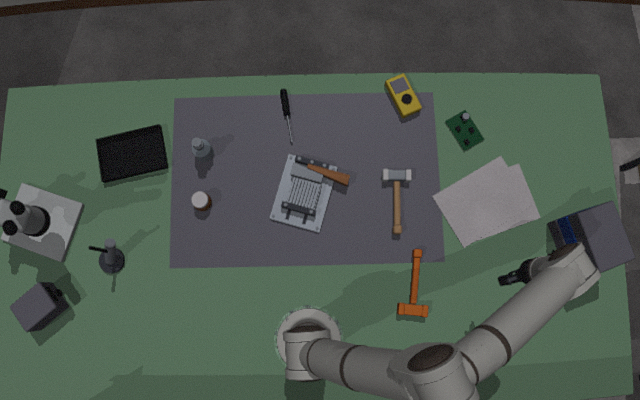

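View pics/side0.png

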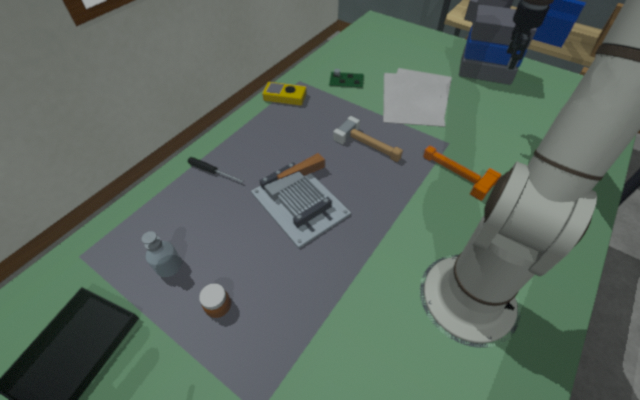

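Candidates for the mallet: white-faced mallet with its head at top (397,175) and the orange look-alike at (413,310). I choose the first, with white faces and a wooden handle. Next is a close crop.

```bash
cat > h.py <<'E'
import cv2,numpy as np
def ray(d,p):
    K=np.array([[d["fx"],0,d["cx"]],[0,d["fy"],d["cy"]],[0,0,1]])
    u=cv2.undistortPoints(np.array(p,float).reshape(-1,1,2),K,np.array(d["dist"])).reshape(-1,2)
    R=np.array(d["R"]);C=-R.T@np.array(d["t"])
    return C,np.c_[u,np.ones(len(u))]@R
def plane(d,p,z):
    C,r=ray(d,p); return C+r*((z-C[2])/r[:,2])[:,None]
def proj(d,X):
    K=np.array([[d["fx"],0,d["cx"]],[0,d["fy"],d["cy"]],[0,0,1]])
    return cv2.projectPoints(np.array(X,float).reshape(-1,1,3),cv2.Rodrigues(np.array(d["R"]))[0],np.array(d["t"]),K,np.array(d["dist"]))[0].reshape(-1,2)
E
python3 - <<'E'
import pickle,cv2
t=pickle.load(open("top.pkl","rb"))["img"]
cv2.imwrite("pics/c1.png",cv2.resize(t[145:245,262:422],None,fx=5,fy=5,interpolation=cv2.INTER_CUBIC)[:,:,::-1])
s=pickle.load(open("side.pkl","rb"))["img"]
cv2.imwrite("pics/c2.png",cv2.resize(s[110:250,245:410],None,fx=4,fy=4,interpolation=cv2.INTER_CUBIC)[:,:,::-1])
E
```

```text
(no output)
```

View pics/c1.png

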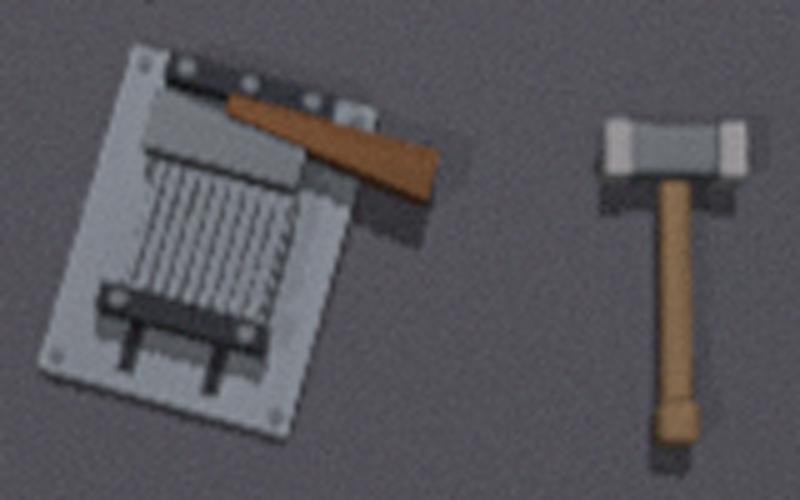

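View pics/c2.png

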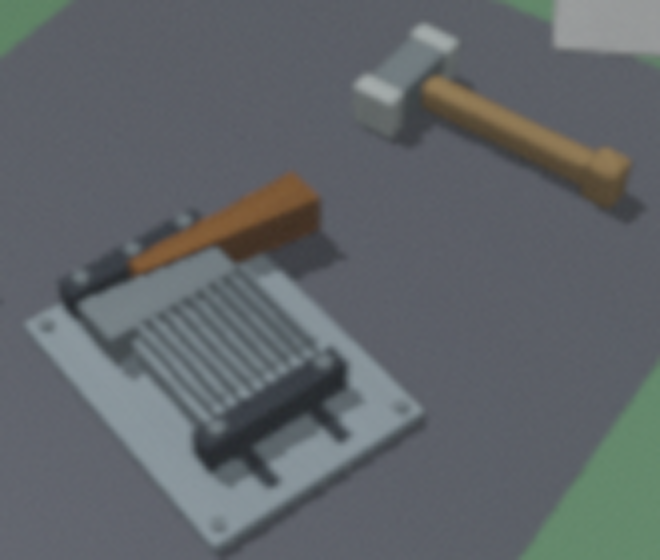

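```bash
python3 - <<'E'
import pickle,numpy as np
from h import *
t=pickle.load(open("top.pkl","rb"));s=pickle.load(open("side.pkl","rb"))
T=lambda p:(np.array(p,float)+.5)/5-.5+[262,145]
S=lambda p:(np.array(p,float)+.5)/4-.5+[245,110]
for nm,p,z in[("plate",[(133,45),(376,107),(285,438),(40,370)],.012),("wedge buttL,R,tip",[(438,150),(430,201),(229,94),(228,113)],.048),("head",[(606,118),(747,121),(746,178),(604,176)],.04),("pommel",[(676,402),(676,440)],.04),("handle",[(674,185),(676,395)],.033)]:
    X=plane(t,T(p),z);print(nm,X.round(4)[:,:2].tolist(),X.mean(0).round(4))
    if nm=="plate":
        a=X[0]-X[1];b=X[1]-X[2];print(np.linalg.norm(a),np.linalg.norm(b),np.degrees(np.arctan2(-a[0],a[1])),np.degrees(np.arctan2(b[1],b[0])))
for nm,p,z in[("S plate",[(25,323),(264,258),(425,411),(221,551)],.012),("S butt",[(298,174),(320,200)],.048),("S head",[(428,24),(457,43),(384,102),(355,83)],.04),("S pommel",[(605,158)],.04)]:
    X=plane(s,S(p),z);print(nm,X.round(4)[:,:2].tolist(),X.mean(0).round(4))
E
```

```text
plate [[0.6415, 0.0554], [0.5923, -0.1142], [0.3607, -0.0442], [0.4118, 0.1231]] [0.5016 0.005  0.012 ]
0.17663521483379252 0.24195277139973323 -16.17185803135342 -16.814043130753618
wedge buttL,R,tip [[0.5519, -0.1536], [0.5163, -0.1468], [0.5948, -0.0116], [0.5813, -0.0106]] [ 0.5611 -0.0806  0.048 ]
head [[0.5738, -0.2713], [0.5696, -0.3694], [0.5293, -0.3662], [0.5328, -0.2679]] [ 0.5514 -0.3187  0.04  ]
pommel [[0.3751, -0.3093], [0.3493, -0.308]] [ 0.3622 -0.3086  0.04  ]
handle [[0.5269, -0.3172], [0.3808, -0.3108]] [ 0.4539 -0.314   0.033 ]
S plate [[0.6391, 0.055], [0.534, -0.0961], [0.3582, -0.0446], [0.4063, 0.126]] [0.4844 0.0101 0.012 ]
S butt [[0.5434, -0.1543], [0.514, -0.1413]] [ 0.5287 -0.1478  0.048 ]
S head [[0.5616, -0.3691], [0.5288, -0.3621], [0.5388, -0.2667], [0.5705, -0.2724]] [ 0.5499 -0.3176  0.04  ]
S pommel [[0.3639, -0.3107]] [ 0.3639 -0.3107  0.04  ]
```

```bash
cat > r.py <<'E'
from cell import arm,jaws,imaging,hand_in,status
import numpy as np,cv2,pickle
from h import *
YF=-16.5; a=np.radians(YF); XF=np.array([np.cos(a),np.sin(a),0]); DF=np.array([-np.sin(a),np.cos(a),0])
G=.044   # grasp this far behind the head centre
def st(m=""): print(m,"t%.1f"%status.get_time(),np.round(status.get_tcp_pos(),4),"F",np.round(status.get_wrist_force(),1),"w%.3f"%status.get_width())
E
python3 - <<'E'
from r import *
y=np.radians(-2.6); head=np.array([.5505,-.318,0]); g=head-G*np.array([np.cos(y),np.sin(y),0])
o=[180,0,-2.6]
arm.movep(g+[0,0,.12],o); st("above")
arm.move_l(g+[0,0,.008],vel=.12,guard=15); st("down")
jaws.clamp(); st("clamped")
arm.move_l(g+[0,0,.09],vel=.12); st("up")
for n in("top","side"):
    d=imaging.get_image(n); pickle.dump(d,open(f"{n}1.pkl","wb"))
    p=proj(d,status.get_tcp_pos())[0].astype(int)
    x,yy=p; c=d["img"][max(0,yy-70):yy+70,x-75:x+75]; cv2.imwrite(f"pics/g_{n}.png",cv2.resize(c,None,fx=2.6,fy=2.6)[:,:,::-1]); print(n,p)
a1=cv2.imread("pics/g_top.png");b1=cv2.imread("pics/g_side.png");h=min(len(a1),len(b1));cv2.imwrite("pics/g.png",np.hstack([a1[:h],b1[:h]]))
E
```

```text
above t1.8 [ 0.506  -0.3177  0.1202] F [0.2 0.4 0.9] w0.996
down t2.8 [ 0.5073 -0.3163  0.0088] F [-0.  -0.6 -0. ] w0.997
clamped t3.4 [ 0.5068 -0.3163  0.0084] F [-1.4 -0.3  3.3] w0.244
up t4.3 [ 0.5057 -0.3158  0.0892] F [-0.2 -0.  -3.8] w0.239
top [399 184]
side [358 118]
```

View pics/g.png

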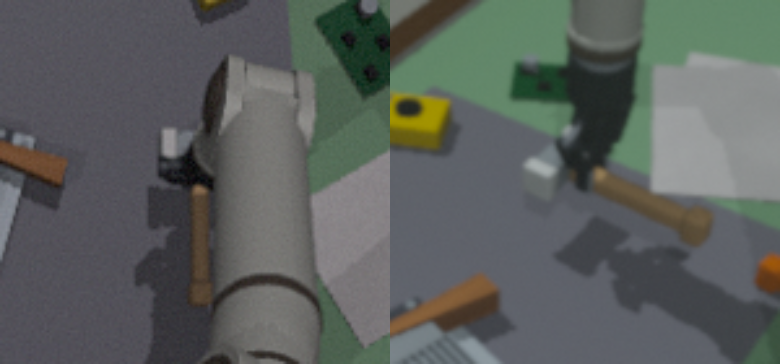

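```bash
cat >> r.py <<'E'
O=np.array([.501,.005,0]); XB=.0755; O3=[180,0,YF]
def tcp(yh,z=.027): return O+(XB-G)*XF+yh*DF+[0,0,z]   # yh: fixture y of head centre
def yh(): return (np.array(status.get_tcp_pos())-O)@DF
def tap(frm,to,vel,guard,back=.025):
    arm.move_l(tcp(frm),vel=.12); f0=np.array(status.get_wrist_force())@DF; s=yh()
    g=arm.move_l(tcp(to),vel=vel,guard=guard); e=yh(); f=np.array(status.get_wrist_force())@DF
    arm.move_l(tcp(e-back),vel=.1); arm.sleep(.25)
    print("guard",g,"start %.4f end %.4f dF %.1f t%.1f"%(s,e,f-f0,status.get_time())); return g,e
E
python3 - <<'E'
from r import *
arm.movep(tcp(-.25,.09),O3); st("pre")
arm.move_l(tcp(-.25),vel=.12); st("low")
tap(-.21,-.182,.03,3)
d=imaging.get_image("side"); x,y=proj(d,tcp(-.2))[0].astype(int)
cv2.imwrite("pics/t1.png",cv2.resize(d["img"][y-65:y+65,x-90:x+80],None,fx=4,fy=4)[:,:,::-1])
E
```

```text
pre t4.8 [ 0.4593 -0.2421  0.0895] F [ 0.9 -1.1 -3.6] w0.249
low t5.5 [ 0.4607 -0.2439  0.0271] F [-1.  -0.8 -4. ] w0.247
guard False start -0.2101 end -0.1822 dF -1.0 t7.7
```

View pics/t1.png

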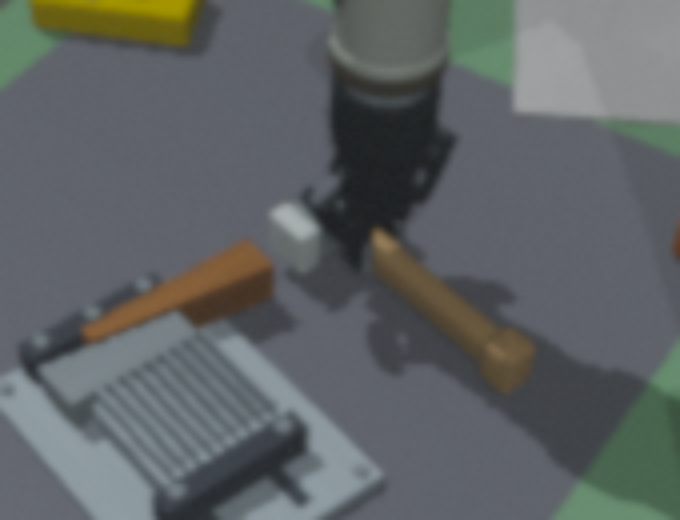

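```bash
cat >> r.py <<'E'
def wedgepx(d):
    h=cv2.cvtColor(d["img"],cv2.COLOR_RGB2HSV); m=cv2.inRange(h,(5,130,50),(18,255,220))
    m[:,:255]=0;m[:,335:]=0;m[:140]=0;m[195:]=0
    v,u=np.where(m>0); return len(u),u.max(),u.min(),np.round([u.mean(),v.mean()],2)
E
python3 - <<'E'
from r import *
print(wedgepx(pickle.load(open("side.pkl","rb"))),wedgepx(pickle.load(open("side1.pkl","rb"))),wedgepx(imaging.get_image("side")))
tap(-.195,-.177,.04,4,.02)
print(wedgepx(imaging.get_image("side")))
E
```

```text
(262, np.int64(322), np.int64(278), array([302.92, 165.01])) (256, np.int64(322), np.int64(278), array([302.74, 165.02])) (265, np.int64(321), np.int64(277), array([301.44, 165.85]))
guard False start -0.1939 end -0.1766 dF 0.4 t9.2
(260, np.int64(319), np.int64(275), array([299.44, 166.83]))
```

```bash
python3 - <<'E'
from r import *
tap(-.195,-.174,.1,6,.02)
print(wedgepx(imaging.get_image("side")))
g,e=tap(-.19,-.085,.06,20,.02); st()
print(wedgepx(imaging.get_image("side")))
g,e2=tap(e-.012,e+.03,.05,25,.02); st()
print(wedgepx(imaging.get_image("side")))
E
```

```text
guard False start -0.1946 end -0.1734 dF 1.0 t10.5
(265, np.int64(318), np.int64(273), array([297.9 , 167.66]))
guard True start -0.1893 end -0.1430 dF -1.3 t12.3
 t12.3 [ 0.485  -0.1594  0.0269] F [-1.1 -0.3 -4.2] w0.242
(269, np.int64(311), np.int64(265), array([290.55, 171.64]))
guard True start -0.1537 end -0.1428 dF -0.7 t13.7
 t13.7 [ 0.485  -0.1593  0.0269] F [-0.1 -0.6 -4.3] w0.246
(269, np.int64(311), np.int64(265), array([290.46, 171.7 ]))
```

```bash
python3 - <<'E'
from r import *
for v,g in((.06,30),(.04,38),(.04,38)):
    _,e=tap(-.154,-.12,v,g,.02)
d=imaging.get_image("side");print(wedgepx(d)); st()
x,y=proj(d,tcp(-.16))[0].astype(int)
cv2.imwrite("pics/t2.png",cv2.resize(d["img"][y-65:y+65,x-90:x+80],None,fx=4,fy=4)[:,:,::-1])
E
```

```text
guard True start -0.1527 end -0.1426 dF -2.8 t15.1
guard True start -0.1527 end -0.1420 dF -2.8 t16.6
guard True start -0.1526 end -0.1419 dF -2.9 t18.1
(269, np.int64(311), np.int64(265), array([290.31, 171.74]))
 t18.2 [ 0.4853 -0.1585  0.0269] F [-1.1 -0.6 -3.1] w0.243
```

View pics/t2.png

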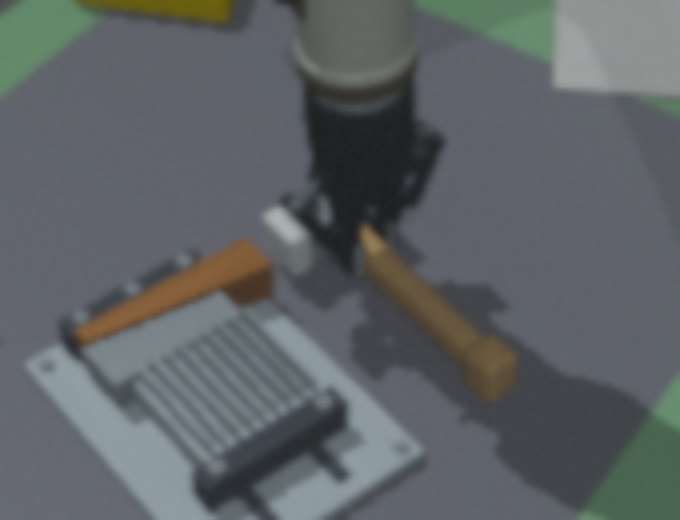

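The picture shows the wedge driven in with its butt at (258,270). The jaw is against the casing and the mallet is drawn off at (288,240). The wedge no longer advances, so I'll lay the mallet back where it came from.

```bash
python3 - <<'E'
from r import *
arm.move_l(tcp(-.23),vel=.15); arm.move_l(tcp(-.25,.1),vel=.15)
y=np.radians(-2.6); g=np.array([.5505,-.318,0])-G*np.array([np.cos(y),np.sin(y),0]); o=[180,0,-2.6]
arm.movep(g+[0,0,.06],o); st()
print(arm.move_l(g+[0,0,.0085],vel=.05,guard=8)); st("down")
jaws.release(); arm.sleep(.3); st("rel")
arm.move_l(g+[0,0,.15],vel=.15)
arm.movep([.25,-.5,.25],o); arm.sleep(.3); st("away")
for n in("top","side"): d=imaging.get_image(n); pickle.dump(d,open(f"{n}2.pkl","wb"))
print(wedgepx(d))
t=pickle.load(open("top2.pkl","rb"))["img"][130:260,250:430]; s=d["img"][100:230,250:430]
cv2.imwrite("pics/f.png",cv2.resize(np.hstack([t,s]),None,fx=2.2,fy=2.2,interpolation=cv2.INTER_CUBIC)[:,:,::-1])
E
```

```text
t19.9 [ 0.5049 -0.3159  0.0572] F [-0.3  0.6 -4.5] w0.245
True
down t20.9 [ 0.506  -0.3157  0.0084] F [-0.4  0.1  5.1] w0.246
rel t21.8 [ 0.5042 -0.3148  0.0067] F [-0.2 -0.2 -0.2] w0.997
away t24.5 [ 0.251  -0.4994  0.2497] F [-0.2 -0.9  0.6] w1.000
(266, np.int64(311), np.int64(265), array([290.23, 171.73]))
```

View pics/f.png

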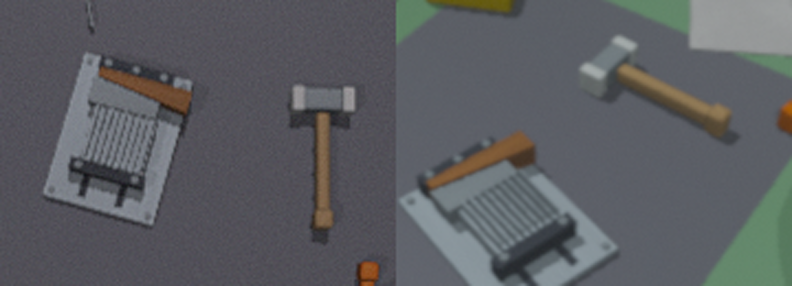

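The mallet lies flat at top (323,98), clear of the holder. The wedge is in, and the casing sits between the jaw and the end stop.

```bash
python3 -c "
from cell import hand_in,status
print(status.get_time(),hand_in())"
```

```text
the job is handed in; nothing more can be done
24.6 None
```

I drove the wedge in about 48 mm with the mallet, laid the mallet back down and handed the job in at 24.6 s of the 51 s limit; no verdict is reported.

- **Light taps:** I gave three, one more than asked, because the force readings taken after the first two did not clearly show contact. The pictures show the wedge moved about 5, 5 and 4 mm, with the mallet drawn off after each. The wedge was then about 16 mm in, short of the 20 mm at which it could first become tight.
- **Driving home:** A 20 N-guarded drive then took it another 30 mm or so. One tap guarded at 25 N, one at 30 N and two at 38 N moved it less than 1 mm more, and the last one only 0.1 mm.
- **Mallet:** It lies flat on the bench where it was picked up, clear of the holder. The gripper is open and away, with the wrist force near zero.
- **Wedge:** In the last picture it had not sprung back.
- **Not measured:** I could not read the clamping forces at the jaw and end stop, or the mallet contact force on each light tap. I judged both from how the wedge moved. I did not measure the jar, dispenser and screwdriver again, but the arm kept well away from them.

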